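# Feel the end float of a gear shaft and leave it midway

### The arm

A 7-joint arm with a two-finger parallel gripper is mounted at the origin on a cart in front of the work surface, level with it; the furniture and walls round the work are solid. World frame = base frame: x ahead of the robot, y to its left, z up, the work surface at z = 0. Lengths are in m, angles in rad, forces in N, time in s.
With the tool pointing down it reaches from about 0.4 to 0.85 m from the base axis. Payload 10.4 kg.
Tool frame: the origin (TCP) lies between the finger pads; the fingertips stand 17 mm ahead of it and the grasp point (between the pads) lies 2 mm behind it; z points along the fingers, y is the direction in which the jaws open and shut (so a half turn about z gives the same grasp; the last joint's range is limited). The gripper opens to 85 mm and grips with 20 to 120 N. Pads are 22 mm wide; open, the fingers measure 114 mm over their backs; the gripper's body (76 mm by 85 mm) begins 54 mm behind the grasp point. The pads swing forward as they close: fully open they stand 13 mm farther back than shut.
Start: joints at [1.116, 0.332, -0.065, 1.46, 0.022, 1.35, -0.088], TCP at [0.262, -0.568, 0.248] pointing down, gripper open.
Joint ranges: [-2.6, 2.6], [-0.5, 2.12], [-1.47, 1.34], [0.16, 2.42], [-1.27, 4.41], [0.06, 2.06], [-2.6, 2.6]. Speed limits (rad/s): [2.22, 2.22, 2.79, 2.79, 3.14, 3.14, 3.14].

### API

Orientations are given as a unit quaternion [x, y, z, w].
In Python, from workcell import manip gives the robot as it stands.
- The arm moves only by the tool jog_arm, never from a script. Its argument "steps" is one flat list of numbers, 5 for each row, row after row: the finger opening in m, from 0 to 0.0854, then the shift along the tool's x, y, z in m, then the turn about the tool's z in rad. In form: [gripper, x, y, z, twist, gripper, x, y, z, twist, ...]. A call has exactly 10 rows; each row is the pose to reach, as a shift and turn from the pose commanded when the call began, along the tool's axes at that moment; what a row does not reach only later rows make up. A row lasts 1/10 s, in which the tool goes at most 50 mm and 8.59 degrees, less where a joint would pass 70% of its speed; a pose out of reach is approached as far as the arm can. A call with a gripper value outside its range is refused whole. The fingers move at their own pace and stop on an object; "grip_force" is the grip in N (left out, the last holds). Time passes only in rows, so rows that repeat a pose let the fingers close, or fill a call up. It gives the time, the measured TCP pose, the force and the opening at its end, in the units of the state.
- manip.get_obs(): the state, without advancing time (a new reading comes with each control period).
- manip.camera(name): name is "scene" or "top" or "wrist"; returns (picture, depth): 480x640x3 uint8, red, green, blue; 480x640 float32, m along the optical axis (not along the pixel's ray), 0 where there is no reading.
- manip.calibration(name): a dict with "mtx" (3x3 intrinsics, pixels), "k1" (the pictures are not rectified: a ray, as slopes to the right and down, at radius r is drawn at 1 + k1 r^2 times it, then the intrinsics apply), "world_to_cam" (4x4, takes a point from world to camera coordinates). Camera axes: x right, y down, z forward; pixel columns grow to the right and rows downward; lengths in m; the calibration is good to about 2 mm. A picture is of the moment at which its call begins: read the wrist's pose just before it. calibration takes no time and is no camera call; for the wrist camera it gives the pose at the moment of the call.
- manip.hand_in(): hands the job in, once; it reports no verdict.
The state is a dict: "clock": time; "joint_pos": joint angles; "joint_velocities": joint speeds; "tau": joint torques, N m; "position": TCP position; "ee_rot": TCP orientation; "ft_force": force on the tool from outside, world axes, zero at the start; "torque": the same for the moment, N m; "grip_width": opening from 0.0 (shut) to 1.0 (fully open).
Only numpy, scipy, OpenCV 4.12 (cv2) and the standard library are available. Lean on these libraries where they do the work, as an engineer would, in place of code of your own. Each camera call takes 0.05 s, during which the arm holds its last target.

### The job

Check the end float of the gear shaft in the grey spindle head: by its knurled grip, push it gently in until it presses on its inner stop and rest there a moment, then pull it gently out until it presses on its outer stop and rest there a moment. Feel for the stops and do not force them; then let go of the shaft midway between the two stops and leave the things around undisturbed.

Things in the scene. Friction and masses are not known exactly. Their poses are not given: they have to be found in the camera images.
- head: Grey spindle head fixed to the bench: base plate 110 x 96 x 14 mm, round housing 66 mm across and 94 mm long over its covers, top 108 mm above the bench, oiler to 119 mm. Origin: centre of its underside. The shaft runs through it along its x axis, 75 mm above the bench; -x is the grip end, facing the robot, +x the gear end.
- shaft: Level steel shaft, 14 mm thick; slides along the head's x axis, cannot turn. Knurled grip in front of the housing, brass gear 46 mm across behind. Origin: on its axis, mid-way in its hidden thrust flange; axes as the head's: +x pushes in, -x pulls out. A seal drags with about 2 N and holds it where it is left. From the start it can slide 0.3 to 17 mm either way before a stop.
- grip (a point): Centre of the knurled grip, a cylinder 32 mm in diameter and 30 mm long on the shaft's axis, 95 mm on the -x side of the shaft's origin (axes as the shaft's). The clear gap between grip and housing starts at about 32 mm and shrinks as the shaft goes in.
- cartridge: Bearing cartridge hidden in the housing, with the inner (+x) and outer (-x) stop at equal, unknown distances from its origin (total float 9 to 25 mm, to be felt). Axes as the head's. The shaft is midway when its origin is at this origin, within 3 mm of the housing's middle. Stops give about 16 N per mm: press 8 to 13 N; below 6 N does not count, above 17 N bruises them.
- small_box: Closed grey parts box, 37 x 44 x 20 mm, standing left of the head; origin at the centre of its underside. Leave it.
- spare_box: Closed grey parts box, 37 x 44 x 20 mm, standing right of the head; origin at the centre of its underside. Leave it.
- driver: Small screwdriver, 80 mm long and 9 mm thick, lying right of the head's grip end; origin under its middle. Leave it.
- parts_jar: Small clear jar with a black lid, 45 mm across and 56 mm high; origin at the centre of its underside. Leave it.
- blower: Dark rubber dust blower, 48 mm across and 98 mm high, standing; origin at the centre of its underside. Leave it.
- oil_stand: Black stand of four oil cups, 32 x 100 x 24 mm; origin at the centre of its underside. Leave it.
Things that resemble listed ones, but are neither listed nor needed, are in the scene too. There is more than one size of the head; the one meant has the size given above.

How it is judged:
On the way, in this order (a step that is already met when the one before it is completed fails the run):
1. the shaft presses on its inner stop with more than 6 N for 0.2 s (contact force between shaft and cartridge above 6 N and x of shaft in the frame of cartridge above 0.002 m), for 0.2 s.
2. the shaft presses on its outer stop with more than 6 N for 0.2 s (contact force between shaft and cartridge above 6 N and x of shaft in the frame of cartridge below -0.002 m), for 0.2 s.
At the end, for the whole second after the job is handed in: The shaft is at rest within 1.8 mm of midway between its two stops, after it has been pressed first on the inner and then on the outer stop (x of shaft in the frame of cartridge between -0.0018 and 0.0018 m and linear speed of shaft below 0.005 m/s); the robot touches nothing.
It fails at once if a stop is pressed with more than 17 N (contact force between shaft and cartridge above 17 N).
It fails at once if a thing standing around is moved by more than 20 mm (the screwdriver 30 mm) (distance of any of small_box, spare_box, parts_jar, blower, oil_stand from where it was at the start of the episode above 0.02 m or distance of driver from where it was at the start of the episode above 0.03 m).
It also fails if it takes over 56 s, if anything falls off the work surface, if the arm or the gripper's body presses on something with over 40 N, if the wrist force passes 120 N, or if a joint passes its speed limit or range.

## Working session

There is one attempt and no reset: what is moved stays moved. The work goes in short steps, Python scripts to look and compute and a tool call to move; the robot and the scene stay as the last step left them, time stands still between calls to the robot, and variables do not carry over. Pictures are saved under pics/ and viewed, and the job is handed in when it is done.

Besides the shell and the picture viewer there is one more tool, called after "Emit:" as a command line: name --argument value ..., lists and objects as JSON in quotes. jog_arm: Moves the arm, as the interface text tells. Its arguments: {"type":"object","properties":{"steps":{"type":"array"},"grip_force":{"type":"number"}},"required":["steps"]}

```bash
mkdir -p pics; cat > h.py <<'E'
import numpy as np,cv2
from workcell import manip
def snap(n,f):
    c=manip.calibration(n); p,d=manip.camera(n)
    cv2.imwrite('pics/'+f+'.png',p[:,:,::-1]); np.savez('pics/'+f+'.npz',p=p,d=d,mtx=c['mtx'],k1=c['k1'],T=c['world_to_cam'])
    return p,d,c
def load(f):
    z=np.load('pics/'+f+'.npz'); return z['p'],z['d'],dict(mtx=z['mtx'],k1=float(z['k1']),world_to_cam=z['T'])
def slopes(c,uv):
    K=np.array(c['mtx']); 
    return cv2.undistortPoints(np.array(uv,float).reshape(-1,1,2),K,np.array([c['k1'],0,0,0.])).reshape(-1,2)
def plane(c,uv,z):
    s=slopes(c,uv);T=np.array(c['world_to_cam']);R=T[:3,:3];o=-R.T@T[:3,3]
    d=np.c_[s,np.ones(len(s))]@R; return o+d*((z-o[2])/d[:,2])[:,None]
def cloud(c,d):
    T=np.array(c['world_to_cam']);R=T[:3,:3];o=-R.T@T[:3,3]
    v,u=np.mgrid[:480,:640]; s=slopes(c,np.c_[u.ravel(),v.ravel()]); z=d.ravel()
    return ((np.c_[s,np.ones(len(s))]*z[:,None])@R+o).reshape(480,640,3)
E
python3 - <<'E'
from h import *
print(manip.get_obs())
for n in('scene','top','wrist'):
    p,d,c=snap(n,n+'0'); T=np.array(c['world_to_cam']); print(n,-T[:3,:3].T@T[:3,3],T[:3,:3].round(2).tolist(),c['k1'])
E
```

```text
{'clock': 0.0, 'joint_pos': array([ 1.11636251,  0.33288533, -0.06469296,  1.46099097,  0.02160514,
        1.34989597, -0.08853859]), 'joint_velocities': array([-0.00036994, -0.00034227, -0.00075195, -0.0002653 , -0.00070057,
        0.0008094 ,  0.00086084]), 'tau': array([-1.80483057e-04, -6.25446224e+01,  4.87454468e-02, -3.91600406e+01,
        1.61217770e-02,  1.00009743e-02,  1.08142709e-05]), 'position': array([ 0.26141966, -0.56729189,  0.24748379]), 'ee_rot': array([ 9.76782460e-01,  2.14232294e-01, -1.96698168e-04, -7.15420417e-04]), 'ft_force': array([ 0.95774394,  0.14312367, -0.68072833]), 'torque': array([ 0.00330739,  0.02412388, -0.01004981]), 'grip_width': 0.9957581971606246}
scene [0.09254207 0.32182236 0.78233801] [[-0.61, -0.79, 0.01], [-0.59, 0.44, -0.67], [0.53, -0.42, -0.74]] -0.017326178732270756
top [ 0.37707257 -0.04867016  1.25246123] [[0.02, -1.0, 0.02], [-0.98, -0.03, -0.18], [0.18, -0.02, -0.98]] -0.10222304528586798
wrist [ 0.32232602 -0.53973345  0.37098715] [[0.42, -0.91, -0.0], [-0.88, -0.4, 0.27], [-0.24, -0.11, -0.96]] -0.03821474861364561
```

View pics/scene0.png

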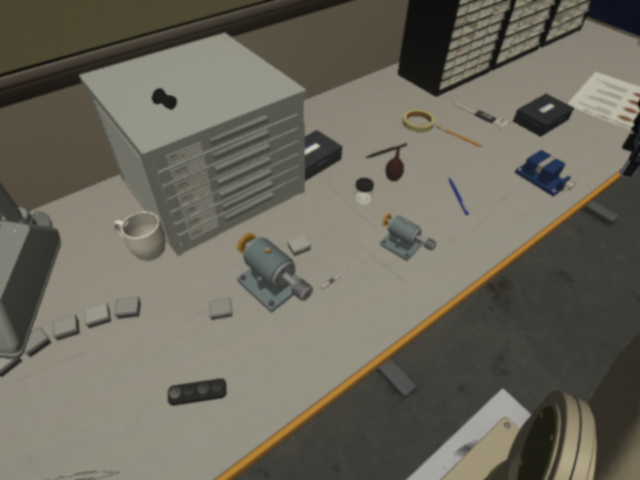

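View pics/top0.png

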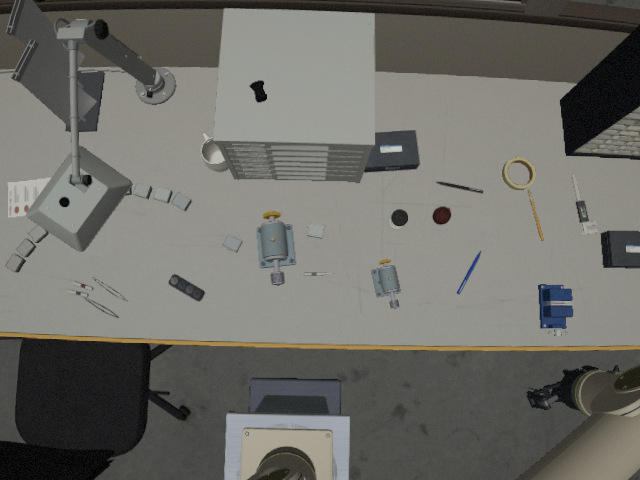

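The top view shows two grey heads: a larger one at about (276,243) and a smaller one at about (387,283). Next I measure both to see which fits the given size.

```bash
python3 - <<'E'
from h import *
p,d,c=load('top0'); P=cloud(c,d)
for n,(u0,u1,v0,v1) in dict(big=(250,302,205,290),small=(365,408,255,312)).items():
    Q=P[v0:v1,u0:u1].reshape(-1,3); q=Q[Q[:,2]>.02]
    print(n,'zmax',np.percentile(q[:,2],[50,95,99,100]).round(3),'x',q[:,0].min(),q[:,0].max(),'y',q[:,1].min(),q[:,1].max())
cv2.imwrite('pics/z1.png',cv2.resize(p[195:300,215:345,::-1],None,fx=6,fy=5.7,interpolation=cv2.INTER_CUBIC))
p,d,c=load('scene0')
cv2.imwrite('pics/z2.png',cv2.resize(p[210:330,200:350,::-1],None,fx=5,fy=5,interpolation=cv2.INTER_CUBIC))
# corners of base by plane
p,d,c=load('top0')
E
```

```text
big zmax [0.097 0.11  1.252 1.252] x 0.3770725728023709 0.6680058325305889 y -0.048670162915193514 0.09466342141385023
small zmax [0.067 0.076 1.252 1.252] x 0.3770725728023709 0.5548790080045256 y -0.2759388591511857 -0.048670162915193514
```

View pics/z1.png

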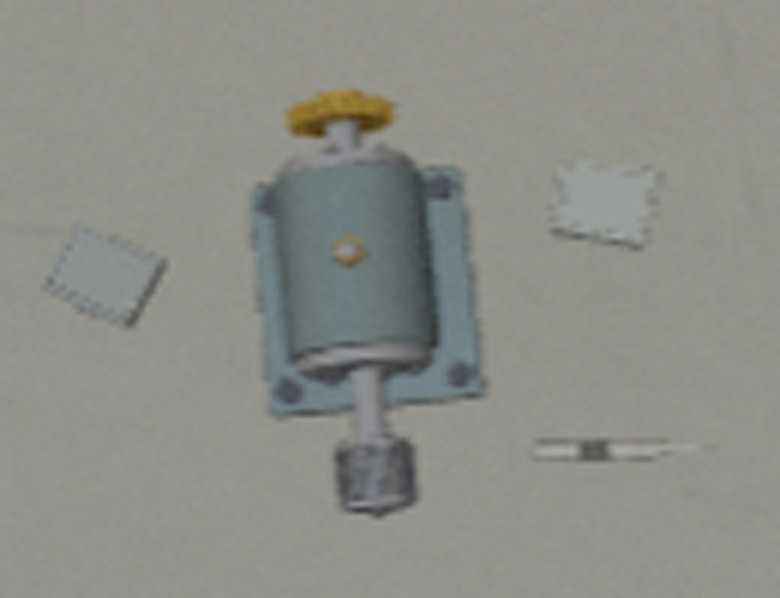

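View pics/z2.png

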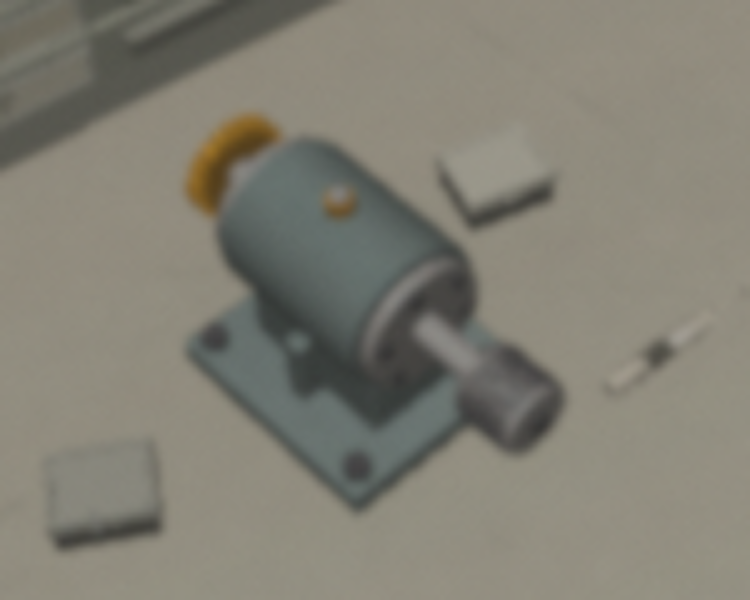

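```bash
python3 - <<'E'
from h import *
p,d,c=load('top0'); P=cloud(c,d)
z=lambda a:np.array(a,float)/[6,5.7]+[215,195]-0.4
b=plane(c,z([(270,415),(487,395),(462,168),(252,188)]),.014); print('base',b.round(4).tolist(),[round(np.linalg.norm(b[i]-b[(i+1)%4]),4) for i in range(4)],b.mean(0))
print('yaw sides',np.degrees(np.arctan2(*(b[2]-b[1])[1::-1])),np.degrees(np.arctan2(*(b[3]-b[0])[1::-1])))
v,u=np.mgrid[:480,:640]
m=(u>265)&(u<292)&(v>268)&(v<292)&(d>0)&(P[:,:,2]>.05)&(P[:,:,2]<.2)
Q=P[m];print('grip n',len(Q),Q.min(0),Q.max(0),np.median(Q,0),'top',np.percentile(Q[:,2],[80,95]))
t=Q[Q[:,2]>.08]; print('grip top',t.min(0),t.max(0),t.mean(0))
m=(u>255)&(u<300)&(v>215)&(v<265)&(d>0)&(P[:,:,2]>.1)&(P[:,:,2]<.2)
Q=P[m];cc=Q.mean(0);w,V=np.linalg.eigh(np.cov(Q[:,:2].T));print('ridge',len(Q),cc,V[:,1],Q.min(0),Q.max(0))
for x in np.arange(.4,.70,.01):
    m=(u>255)&(u<300)&(v>200)&(v<295)&(P[:,:,2]>.05)&(P[:,:,2]<.13)&(abs(P[:,:,0]-x)<.005);q=P[m]
    if len(q):print(round(x,2),len(q),q[:,1].min().round(4),q[:,1].max().round(4),((q[:,1].min()+q[:,1].max())/2).round(4),q[:,2].max().round(4))
p,d,c=load('scene0');P=cloud(c,d)
for x in np.arange(.4,.70,.01):
    m=(u>225)&(u<325)&(v>220)&(v<312)&(P[:,:,2]>.05)&(P[:,:,2]<.13)&(abs(P[:,:,0]-x)<.005);q=P[m]
    if len(q):print('S',round(x,2),len(q),q[:,1].min().round(4),q[:,1].max().round(4),q[:,2].max().round(4))
E
```

```text
base [[0.5299, 0.0866, 0.014], [0.5418, -0.009, 0.014], [0.6497, 0.0056, 0.014], [0.6375, 0.0995, 0.014]] [np.float64(0.0963), np.float64(0.1089), np.float64(0.0947), np.float64(0.1084)] [0.5897111  0.04565484 0.014     ]
yaw sides 7.712129983842299 6.849970026459463
grip n 169 [0.47909733 0.01919102 0.06547419] [0.51897432 0.05007245 0.09750232] [0.49767059 0.03397208 0.08685722] top [0.09129829 0.09289696]
grip top [0.48063489 0.01919102 0.08002048] [0.51887672 0.05005257 0.09750232] [0.49738839 0.03419689 0.08760662]
ridge 554 [0.58965388 0.04650242 0.10570144] [-0.99005767 -0.14066208] [0.54061471 0.02066102 0.10000054] [0.63728917 0.07326662 0.12034352]
0.48 21 0.0194 0.0466 0.033 0.0937
0.49 52 0.0192 0.0468 0.033 0.095
0.5 49 0.0196 0.0501 0.0348 0.0975
0.51 37 0.0202 0.0501 0.0351 0.0934
0.52 21 0.0329 0.046 0.0395 0.0858
0.53 24 0.0333 0.0461 0.0397 0.085
0.54 61 0.0222 0.0659 0.044 0.1046
0.55 116 0.0139 0.0717 0.0428 0.1118
0.56 105 0.0115 0.0719 0.0417 0.1112
0.57 98 0.012 0.075 0.0435 0.1103
0.58 100 0.0145 0.0753 0.0449 0.1105
0.59 97 0.0153 0.0757 0.0455 0.1203
0.6 98 
[... 164 characters left out ...]
0.1068
0.65 39 0.0486 0.077 0.0628 0.0968
0.66 71 0.0355 0.0766 0.0561 0.1011
0.67 8 0.0359 0.0643 0.0501 0.0874
S 0.47 2 0.0359 0.0474 0.0757
S 0.48 150 0.0195 0.0505 0.0923
S 0.49 84 0.0214 0.0518 0.0919
S 0.5 88 0.0215 0.0529 0.0927
S 0.51 22 0.0225 0.0502 0.0892
S 0.52 33 0.0326 0.0456 0.0827
S 0.53 42 0.0338 0.0648 0.0835
S 0.54 381 0.0133 0.0758 0.1032
S 0.55 179 0.0127 0.0758 0.1091
S 0.56 162 0.016 0.078 0.1094
S 0.57 151 0.0179 0.079 0.108
S 0.58 165 0.0178 0.0804 0.1178
S 0.59 134 0.0198 0.0818 0.1177
S 0.6 149 0.0226 0.0832 0.109
S 0.61 135 0.021 0.0848 0.1106
S 0.62 111 0.0246 0.0849 0.1079
S 0.63 52 0.0263 0.0817 0.105
S 0.65 166 0.0339 0.0803 0.099
S 0.66 25 0.036 0.0737 0.0967
```

The larger head matches: base 109 x 96 mm, top about 0.108 to 0.111 m. Its centre is at about (0.590, 0.046), yaw 7.5°. The grip is centred near (0.497, 0.034). Now I move towards a hover over it.

Emit:
jog_arm --steps '[0.085,0.014,-0.013,0,0.01,0.085,0.037,-0.036,0,0.02,0.085,0.065,-0.063,0,0.04,0.085,0.093,-0.09,0,0.06,0.085,0.121,-0.116,0,0.08,0.085,0.154,-0.148,0,0.1,0.085,0.186,-0.179,0,0.12,0.085,0.214,-0.206,0,0.14,0.085,0.242,-0.233,0,0.155,0.085,0.27,-0.26,0,0.17]' --grip_force 40

```text
clock: 1.15
position: [0.3982, -0.2169, 0.2483]
ee_rot: [0.991, 0.13, -0.0, 0.0]
ft_force: [1.2, -0.4, 0.0]
grip_width: 0.993
```

Emit:
jog_arm --steps '[0.085,0.019,-0.026,0,0.016,0.085,0.042,-0.056,0,0.034,0.085,0.066,-0.09,0,0.053,0.085,0.09,-0.122,0.01,0.072,0.085,0.112,-0.152,0.01,0.09,0.085,0.132,-0.178,0.02,0.106,0.085,0.148,-0.2,0.02,0.12,0.085,0.158,-0.214,0.03,0.127,0.085,0.1605,-0.2173,0.03,0.13,0.085,0.1605,-0.2173,0.03,0.13]'

```text
clock: 2.15
position: [0.4966, 0.0329, 0.2182]
ee_rot: [0.998, 0.066, -0.0, -0.0]
ft_force: [-0.4, -0.5, -0.4]
grip_width: 0.991
```

```bash
python3 - <<'E'
from h import *
o=manip.get_obs();print(o['position'],o['ee_rot'],o['ft_force'])
p,d,c=snap('wrist','wrist1')
E
```

```text
[0.49658411 0.03293865 0.21816158] [ 9.97800672e-01  6.62846381e-02 -4.02850815e-04 -5.41940759e-05] [-0.40607412 -0.46544938 -0.40160315]
```

View pics/wrist1.png

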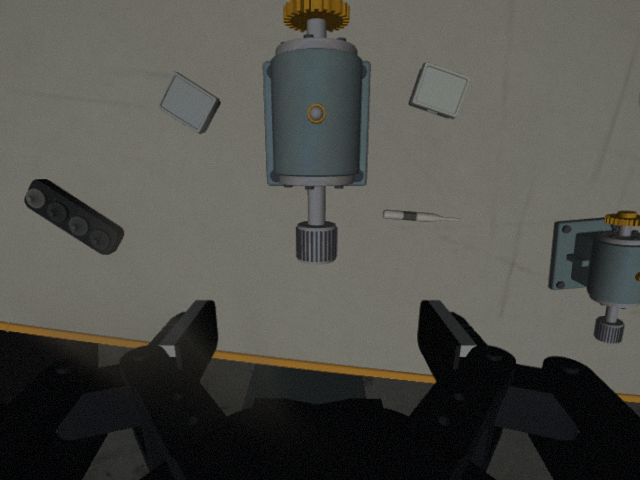

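The wrist view shows the grip at (296-338, 222-262), the housing axis nearly vertical at column 316, and the jaws symmetric about it. The boxes, driver and oil stand are clear. Next I refine the axis.

```bash
python3 - <<'E'
from h import *
p,d,c=load('wrist1'); P=cloud(c,d)
yaw=np.radians(7.6); ex=np.array([np.cos(yaw),np.sin(yaw)]); ey=np.array([-np.sin(yaw),np.cos(yaw)]); o=np.array([.4966,.0329])
L=(P[:,:,:2]-o)@ex; W=(P[:,:,:2]-o)@ey; Z=P[:,:,2]
v,u=np.mgrid[:480,:640]; M=(u>250)&(u<385)&(v<275)&(d>0)&(Z>.055)&(Z<.13)
for l in np.arange(-.025,.16,.006):
    m=M&(abs(L-l)<.003)
    if m.sum()>5:print(round(l,3),m.sum(),'W',W[m].min().round(4),W[m].max().round(4),'mid',((W[m].min()+W[m].max())/2).round(4),'ztop',np.percentile(Z[m],97).round(4))
E
```

```text
-0.019 31 W -0.0146 0.0146 mid -0.0 ztop 0.0884
-0.013 277 W -0.0154 0.0172 mid 0.0009 ztop 0.0898
-0.007 303 W -0.0153 0.0171 mid 0.0009 ztop 0.0899
-0.001 299 W -0.0152 0.017 mid 0.0009 ztop 0.0899
0.005 316 W -0.0161 0.0168 mid 0.0003 ztop 0.0897
0.011 415 W -0.016 0.0168 mid 0.0004 ztop 0.0891
0.017 135 W -0.0064 0.0072 mid 0.0004 ztop 0.0809
0.023 141 W -0.0064 0.0071 mid 0.0004 ztop 0.0804
0.029 135 W -0.0063 0.0071 mid 0.0004 ztop 0.0806
0.035 139 W -0.0063 0.007 mid 0.0004 ztop 0.0805
0.041 166 W -0.0238 0.0249 mid 0.0006 ztop 0.0979
0.047 535 W -0.0284 0.0292 mid 0.0004 ztop 0.102
0.053 680 W -0.0315 0.0322 mid 0.0003 ztop 0.1058
0.059 762 W -0.0315 0.0329 mid 0.0007 ztop 0.1062
0.065 778 W -0.0311 0.0328 mid 0.0008 ztop 0.1061
0.071 781 W -0.0319 0.0324 mid 0.0002 ztop 0.106
0.077 832 W -0.0316 0.0322 mid 0.0003 ztop 0.1062
0.083 820 W -0.0313 0.0329 mid 0.0008 ztop 0.1063
0.089 877 W -0.0313 0.0326 mid 0.0006 ztop 0.1159
0.095 822 W -0.0312 0.0323 mid 0.0006 ztop 0.115
0.101 862 W -0.0309 0.0329 mid 0.001 ztop 0.1061
0.107 883 W -0.0307 0.0329 mid 0.0011 ztop 0.106
0.113 889 W -0.0313 0.0325 mid 0.0006 ztop 0.1063
0.119 903 W -0.0311 0.033 mid 0.0009 ztop 0.1062
0.125 944 W -0.0308 0.0329 mid 0.001 ztop 0.106
0.131 674 W -0.0307 0.0327 mid 0.001 ztop 0.1056
0.137 608 W -0.0276 0.0297 mid 0.001 ztop 0.1022
0.143 61 W -0.0187 0.0246 mid 0.0029 ztop 0.098
0.149 180 W -0.0064 0.0069 mid 0.0002 ztop 0.0807
0.155 1198 W -0.0219 0.0238 mid 0.0009 ztop 0.0945
```

Emit:
jog_arm --steps '[0.07,-0.001,-0.0006,0.008,0,0.07,-0.002,-0.0006,0.025,0,0.07,-0.003,-0.0006,0.045,0,0.07,-0.003,-0.0006,0.065,0,0.07,-0.003,-0.0006,0.085,0,0.07,-0.003,-0.0006,0.105,0,0.07,-0.003,-0.0006,0.122,0,0.07,-0.003,-0.0006,0.135,0,0.07,-0.003,-0.0006,0.142,0,0.07,-0.003,-0.0006,0.144,0]' --grip_force 40

```text
clock: 3.2
position: [0.4935, 0.0327, 0.0738]
ee_rot: [0.998, 0.066, -0.0, 0.0]
ft_force: [-0.2, -0.7, 0.3]
grip_width: 0.822
```

```bash
python3 - <<'E'
from h import *
o=manip.get_obs();print(o['position'],o['ee_rot'],o['ft_force'])
snap('wrist','wrist2');snap('scene','scene2')
E
```

```text
[0.49347188 0.03274636 0.07380423] [ 9.97843864e-01  6.56316520e-02 -3.28908742e-04  4.03713456e-05] [-0.23699833 -0.66310708  0.32021798]
```

View pics/wrist2.png

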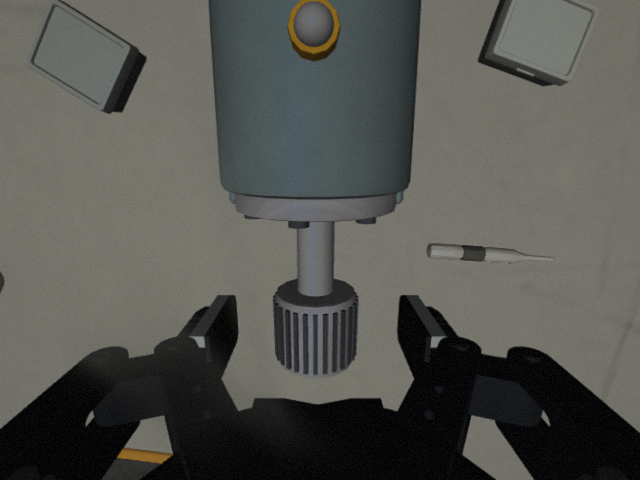

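The grip (275-357, 285-372) sits centred between the pads (inner edges at about 237 and 399). Now I close on it.

Emit:
jog_arm --steps '[0.06,0,0,0,0,0.05,0,0,0,0,0.044,0,0,0,0,0.038,0,0,0,0,0.034,0,0,0,0,0.03,0,0,0,0,0.026,0,0,0,0,0.02,0,0,0,0,0.02,0,0,0,0,0.02,0,0,0,0]' --grip_force 40

```text
clock: 4.3
position: [0.4939, 0.0335, 0.0746]
ee_rot: [0.998, 0.066, 0.0, -0.0]
ft_force: [-2.3, 1.9, 6.5]
grip_width: 0.363
```

```bash
cat > o.py <<'E'
from h import *
o=manip.get_obs();y=np.radians(7.55);e=np.array([np.cos(y),np.sin(y)])
print('t',o['clock'].round(2) if hasattr(o['clock'],'round') else o['clock'],'L',((o['position'][:2])@e).round(5),'pos',o['position'].round(5),'Fx',(o['ft_force'][:2]@e).round(2),o['ft_force'].round(2),'tq',o['torque'].round(2),'w',round(float(o['grip_width']),3))
E
python3 o.py
```

```text
t 4.3 L 0.49399 pos [0.49386 0.03353 0.07459] Fx -2.05 [-2.31  1.88  6.49] tq [ 0.55  0.42 -0.06] w 0.363
```

Opening is 31 mm, so the shaft is held. Now I push in in small increments, with 1 mm first to learn the compliance.

Emit:
jog_arm --steps '[0.02,0.0002,0,0,0,0.02,0.0004,0,0,0,0.02,0.0006,0,0,0,0.02,0.0008,0,0,0,0.02,0.001,0,0,0,0.02,0.001,0,0,0,0.02,0.001,0,0,0,0.02,0.001,0,0,0,0.02,0.001,0,0,0,0.02,0.001,0,0,0]'

```text
clock: 5.3
position: [0.4949, 0.0337, 0.0746]
ee_rot: [0.998, 0.066, 0.0, -0.0]
ft_force: [-2.5, 1.2, 6.1]
grip_width: 0.365
```

```bash
python3 o.py
```

```text
t 5.3 L 0.49499 pos [0.49485 0.03368 0.0746 ] Fx -2.28 [-2.47  1.24  6.12] tq [ 0.53  0.41 -0.  ] w 0.365
```

Emit:
jog_arm --steps '[0.02,0.0002,0,0,0,0.02,0.0004,0,0,0,0.02,0.0006,0,0,0,0.02,0.0008,0,0,0,0.02,0.001,0,0,0,0.02,0.0012,0,0,0,0.02,0.0014,0,0,0,0.02,0.0015,0,0,0,0.02,0.0015,0,0,0,0.02,0.0015,0,0,0]'

```text
clock: 6.3
position: [0.4963, 0.0339, 0.0746]
ee_rot: [0.998, 0.066, 0.0, -0.0]
ft_force: [-1.9, 2.6, 5.8]
grip_width: 0.367
```

```bash
python3 o.py
```

```text
t 6.3 L 0.49647 pos [0.49632 0.03387 0.07458] Fx -1.55 [-1.91  2.61  5.81] tq [ 0.54  0.45 -0.04] w 0.367
```

Emit:
jog_arm --steps '[0.02,0.0002,0,0,0,0.02,0.0004,0,0,0,0.02,0.0006,0,0,0,0.02,0.0008,0,0,0,0.02,0.001,0,0,0,0.02,0.0012,0,0,0,0.02,0.0014,0,0,0,0.02,0.0015,0,0,0,0.02,0.0015,0,0,0,0.02,0.0015,0,0,0]'

```text
clock: 7.3
position: [0.4978, 0.0341, 0.0746]
ee_rot: [0.998, 0.066, 0.0, -0.0]
ft_force: [-1.0, 2.7, 5.4]
grip_width: 0.361
```

```bash
python3 o.py
```

```text
t 7.3 L 0.49795 pos [0.49779 0.03405 0.07457] Fx -0.61 [-0.97  2.68  5.43] tq [0.49 0.44 0.01] w 0.361
```

Emit:
jog_arm --steps '[0.02,0.0002,0,0,0,0.02,0.0004,0,0,0,0.02,0.0006,0,0,0,0.02,0.0008,0,0,0,0.02,0.001,0,0,0,0.02,0.0012,0,0,0,0.02,0.0014,0,0,0,0.02,0.0015,0,0,0,0.02,0.0015,0,0,0,0.02,0.0015,0,0,0]'

```text
clock: 8.3
position: [0.4993, 0.0343, 0.0746]
ee_rot: [0.998, 0.066, 0.0, -0.0]
ft_force: [-1.8, 2.3, 5.5]
grip_width: 0.362
```

```bash
python3 o.py; python3 -c "
from h import *
snap('wrist','wrist3')"
```

```text
t 8.3 L 0.49947 pos [0.49929 0.0343  0.07458] Fx -1.49 [-1.8   2.25  5.49] tq [ 0.53  0.43 -0.01] w 0.362
```

View pics/wrist3.png

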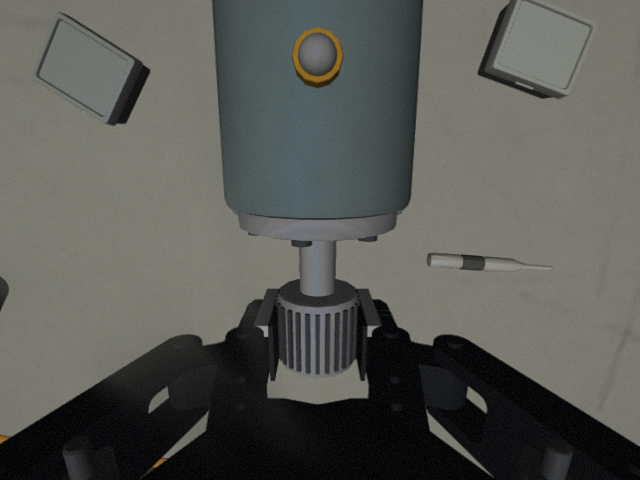

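The grip stays at the same pixels between the pads (rows 280-373), while the housing has come nearer. So the shaft moves with the hand and does not slip.

Emit:
jog_arm --steps '[0.02,0.0002,0,0,0,0.02,0.0004,0,0,0,0.02,0.0006,0,0,0,0.02,0.0008,0,0,0,0.02,0.001,0,0,0,0.02,0.0012,0,0,0,0.02,0.0014,0,0,0,0.02,0.0015,0,0,0,0.02,0.0015,0,0,0,0.02,0.0015,0,0,0]'

```text
clock: 9.35
position: [0.5008, 0.0345, 0.0746]
ee_rot: [0.998, 0.066, 0.0, -0.0]
ft_force: [-1.9, 2.5, 5.5]
grip_width: 0.358
```

```bash
python3 o.py
```

```text
t 9.35 L 0.50097 pos [0.50078 0.03446 0.07459] Fx -1.52 [-1.86  2.52  5.52] tq [ 0.51  0.46 -0.08] w 0.358
```

Emit:
jog_arm --steps '[0.02,0.0002,0,0,0,0.02,0.0004,0,0,0,0.02,0.0006,0,0,0,0.02,0.0008,0,0,0,0.02,0.001,0,0,0,0.02,0.0012,0,0,0,0.02,0.0014,0,0,0,0.02,0.0015,0,0,0,0.02,0.0015,0,0,0,0.02,0.0015,0,0,0]'

```text
clock: 10.35
position: [0.5023, 0.0346, 0.0746]
ee_rot: [0.998, 0.066, 0.0, -0.0]
ft_force: [-2.5, 1.8, 5.9]
grip_width: 0.361
```

```bash
python3 o.py
```

```text
t 10.35 L 0.50246 pos [0.50226 0.03462 0.07458] Fx -2.21 [-2.46  1.77  5.92] tq [ 0.53  0.48 -0.05] w 0.361
```

Emit:
jog_arm --steps '[0.02,0.0002,0,0,0,0.02,0.0004,0,0,0,0.02,0.0006,0,0,0,0.02,0.0008,0,0,0,0.02,0.001,0,0,0,0.02,0.0012,0,0,0,0.02,0.0014,0,0,0,0.02,0.0015,0,0,0,0.02,0.0015,0,0,0,0.02,0.0015,0,0,0]'

```text
clock: 11.35
position: [0.5037, 0.0348, 0.0746]
ee_rot: [0.998, 0.066, 0.0, -0.0]
ft_force: [-2.0, 2.4, 5.0]
grip_width: 0.362
```

```bash
python3 o.py
```

```text
t 11.35 L 0.50391 pos [0.5037  0.03485 0.07457] Fx -1.7 [-2.04  2.44  5.  ] tq [ 0.58  0.53 -0.02] w 0.362
```

Emit:
jog_arm --steps '[0.02,0.0002,0,0,0,0.02,0.0004,0,0,0,0.02,0.0006,0,0,0,0.02,0.0008,0,0,0,0.02,0.001,0,0,0,0.02,0.0012,0,0,0,0.02,0.0012,0,0,0,0.02,0.0012,0,0,0,0.02,0.0012,0,0,0,0.02,0.0012,0,0,0]'

```text
clock: 12.35
position: [0.504, 0.0349, 0.0745]
ee_rot: [0.998, 0.066, -0.001, 0.0]
ft_force: [-7.6, 2.0, 10.9]
grip_width: 0.36
```

```bash
python3 o.py
```

```text
t 12.35 L 0.50424 pos [0.50403 0.03488 0.07452] Fx -7.29 [-7.61  2.   10.88] tq [ 0.44  1.55 -0.  ] w 0.36
```

The stop is felt: the force jumped to −7.3 N and the hand moved 0.33 mm for 1.2 mm commanded. I add 1.1 mm to reach about 10 N and rest there.

Emit:
jog_arm --steps '[0.02,0.0002,0,0,0,0.02,0.0004,0,0,0,0.02,0.0006,0,0,0,0.02,0.0008,0,0,0,0.02,0.001,0,0,0,0.02,0.0011,0,0,0,0.02,0.0011,0,0,0,0.02,0.0011,0,0,0,0.02,0.0011,0,0,0,0.02,0.0011,0,0,0]'

```text
clock: 13.35
position: [0.5043, 0.0349, 0.0744]
ee_rot: [0.998, 0.066, -0.002, 0.0]
ft_force: [-12.0, 1.8, 16.4]
grip_width: 0.361
```

```bash
python3 o.py
```

```text
t 13.35 L 0.50449 pos [0.50427 0.0349  0.07444] Fx -11.68 [-12.02   1.77  16.41] tq [ 0.3   2.56 -0.07] w 0.361
```

Fx is −11.7 N, so about 10 N on the stop, and it was held for half a second. Inner contact is at L≈0.5039. Now I pull out: travel back to near the start position is known to be free.

Emit:
jog_arm --steps '[0.02,-0.001,0,0,0,0.02,-0.0025,0,0,0,0.02,-0.004,0,0,0,0.02,-0.0055,0,0,0,0.02,-0.007,0,0,0,0.02,-0.0085,0,0,0,0.02,-0.0098,0,0,0,0.02,-0.0106,0,0,0,0.02,-0.011,0,0,0,0.02,-0.011,0,0,0]'

```text
clock: 14.35
position: [0.4952, 0.0337, 0.0746]
ee_rot: [0.998, 0.066, 0.0, -0.0]
ft_force: [1.1, 4.1, 5.5]
grip_width: 0.36
```

```bash
python3 o.py;python3 -c "
from h import *
snap('wrist','wrist4')"
```

```text
t 14.35 L 0.49531 pos [0.49518 0.03366 0.07458] Fx 1.66 [1.13 4.09 5.55] tq [ 1.06 -0.21  0.01] w 0.36
```

View pics/wrist4.png

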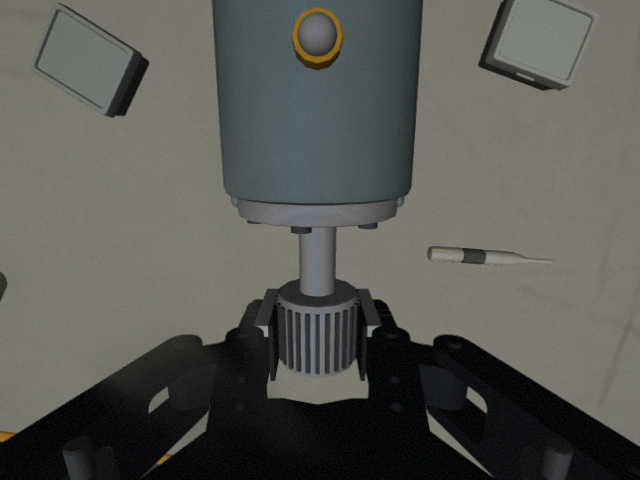

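The grip is still at rows 280-373 in the hand, so no slip. I continue outward in 1.5 mm increments.

Emit:
jog_arm --steps '[0.02,-0.0002,0,0,0,0.02,-0.0004,0,0,0,0.02,-0.0006,0,0,0,0.02,-0.0008,0,0,0,0.02,-0.001,0,0,0,0.02,-0.0012,0,0,0,0.02,-0.0014,0,0,0,0.02,-0.0015,0,0,0,0.02,-0.0015,0,0,0,0.02,-0.0015,0,0,0]'

```text
clock: 15.4
position: [0.4938, 0.0335, 0.0746]
ee_rot: [0.998, 0.066, 0.0, -0.0]
ft_force: [0.6, 4.6, 5.2]
grip_width: 0.359
```

```bash
python3 o.py
```

```text
t 15.4 L 0.49388 pos [0.49376 0.03348 0.07458] Fx 1.24 [0.63 4.65 5.21] tq [ 1.05 -0.31 -0.02] w 0.359
```

Emit:
jog_arm --steps '[0.02,-0.0002,0,0,0,0.02,-0.0004,0,0,0,0.02,-0.0006,0,0,0,0.02,-0.0008,0,0,0,0.02,-0.001,0,0,0,0.02,-0.0012,0,0,0,0.02,-0.0014,0,0,0,0.02,-0.0015,0,0,0,0.02,-0.0015,0,0,0,0.02,-0.0015,0,0,0]'

```text
clock: 16.4
position: [0.4923, 0.0333, 0.0746]
ee_rot: [0.998, 0.066, 0.0, -0.0]
ft_force: [1.9, 5.6, 4.5]
grip_width: 0.36
```

```bash
python3 o.py
```

```text
t 16.4 L 0.49241 pos [0.49231 0.03329 0.07459] Fx 2.62 [1.9  5.55 4.47] tq [ 1.   -0.29 -0.03] w 0.36
```

Emit:
jog_arm --steps '[0.02,-0.0002,0,0,0,0.02,-0.0004,0,0,0,0.02,-0.0006,0,0,0,0.02,-0.0008,0,0,0,0.02,-0.001,0,0,0,0.02,-0.0012,0,0,0,0.02,-0.0014,0,0,0,0.02,-0.0015,0,0,0,0.02,-0.0015,0,0,0,0.02,-0.0015,0,0,0]'

```text
clock: 17.4
position: [0.4908, 0.0331, 0.0746]
ee_rot: [0.998, 0.066, 0.0, -0.0]
ft_force: [0.4, 5.1, 5.3]
grip_width: 0.359
```

```bash
python3 o.py
```

```text
t 17.4 L 0.49092 pos [0.49083 0.0331  0.07459] Fx 1.1 [0.44 5.05 5.35] tq [ 1.04 -0.31  0.04] w 0.359
```

Emit:
jog_arm --steps '[0.02,-0.0002,0,0,0,0.02,-0.0004,0,0,0,0.02,-0.0006,0,0,0,0.02,-0.0008,0,0,0,0.02,-0.001,0,0,0,0.02,-0.0012,0,0,0,0.02,-0.0014,0,0,0,0.02,-0.0015,0,0,0,0.02,-0.0015,0,0,0,0.02,-0.0015,0,0,0]'

```text
clock: 18.4
position: [0.4893, 0.0329, 0.0746]
ee_rot: [0.998, 0.066, 0.0, -0.0]
ft_force: [1.2, 4.4, 5.1]
grip_width: 0.361
```

```bash
python3 o.py
```

```text
t 18.4 L 0.48939 pos [0.48932 0.03289 0.07459] Fx 1.74 [1.18 4.36 5.09] tq [ 1.02 -0.28 -0.04] w 0.361
```

Emit:
jog_arm --steps '[0.02,-0.0002,0,0,0,0.02,-0.0004,0,0,0,0.02,-0.0006,0,0,0,0.02,-0.0008,0,0,0,0.02,-0.001,0,0,0,0.02,-0.0012,0,0,0,0.02,-0.0014,0,0,0,0.02,-0.0015,0,0,0,0.02,-0.0015,0,0,0,0.02,-0.0015,0,0,0]'

```text
clock: 19.4
position: [0.4878, 0.0327, 0.0746]
ee_rot: [0.998, 0.066, 0.0, -0.0]
ft_force: [2.0, 5.5, 6.0]
grip_width: 0.359
```

```bash
python3 o.py
```

```text
t 19.4 L 0.4879 pos [0.48783 0.0327  0.07457] Fx 2.65 [1.95 5.49 6.04] tq [ 1.08 -0.28  0.01] w 0.359
```

Emit:
jog_arm --steps '[0.02,-0.0002,0,0,0,0.02,-0.0004,0,0,0,0.02,-0.0006,0,0,0,0.02,-0.0008,0,0,0,0.02,-0.001,0,0,0,0.02,-0.0012,0,0,0,0.02,-0.0014,0,0,0,0.02,-0.0015,0,0,0,0.02,-0.0015,0,0,0,0.02,-0.0015,0,0,0]'

```text
clock: 20.4
position: [0.4869, 0.0326, 0.0746]
ee_rot: [0.998, 0.066, 0.001, -0.0]
ft_force: [4.2, 5.5, 2.4]
grip_width: 0.359
```

```bash
python3 o.py
```

```text
t 20.4 L 0.48693 pos [0.48687 0.03257 0.07463] Fx 4.94 [4.24 5.54 2.45] tq [ 1.18 -0.87  0.02] w 0.359
```

The outer stop is touched at about 3.2 N. I add 1.4 mm to reach about 9.5 N and rest there.

Emit:
jog_arm --steps '[0.02,-0.0002,0,0,0,0.02,-0.0004,0,0,0,0.02,-0.0006,0,0,0,0.02,-0.0008,0,0,0,0.02,-0.001,0,0,0,0.02,-0.0012,0,0,0,0.02,-0.0014,0,0,0,0.02,-0.0014,0,0,0,0.02,-0.0014,0,0,0,0.02,-0.0014,0,0,0]'

```text
clock: 21.4
position: [0.4864, 0.0325, 0.0747]
ee_rot: [0.998, 0.066, 0.002, -0.0]
ft_force: [9.9, 5.6, -2.3]
grip_width: 0.358
```

```bash
python3 o.py
```

```text
t 21.4 L 0.48642 pos [0.48636 0.0325  0.0747 ] Fx 10.54 [ 9.88  5.61 -2.26] tq [ 1.23 -1.93  0.01] w 0.358
```

Emit:
jog_arm --steps '[0.02,-0.0002,0,0,0,0.02,-0.0002,0,0,0,0.02,-0.0002,0,0,0,0.02,-0.0002,0,0,0,0.02,-0.0002,0,0,0,0.02,-0.0002,0,0,0,0.02,-0.0002,0,0,0,0.02,-0.0002,0,0,0,0.02,-0.0002,0,0,0,0.02,-0.0002,0,0,0]'

```text
clock: 22.4
position: [0.4863, 0.0325, 0.0747]
ee_rot: [0.998, 0.066, 0.002, -0.001]
ft_force: [10.8, 6.1, -3.2]
grip_width: 0.359
```

```bash
python3 o.py;python3 -c "
from h import *
snap('wrist','wrist5')"
```

```text
t 22.4 L 0.48636 pos [0.48631 0.03249 0.07472] Fx 11.49 [10.78  6.14 -3.18] tq [ 1.19 -2.1  -0.02] w 0.359
```

View pics/wrist5.png

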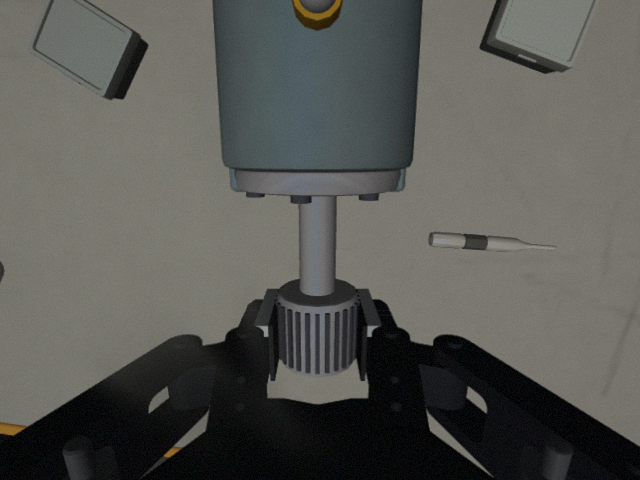

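Again no slip in the hand. The float is about 16.9 mm and the midpoint is at L≈0.4954, so I move there.

Emit:
jog_arm --steps '[0.02,0.001,0,0,0,0.02,0.0025,0,0,0,0.02,0.004,0,0,0,0.02,0.0055,0,0,0,0.02,0.007,0,0,0,0.02,0.0085,0,0,0,0.02,0.0098,0,0,0,0.02,0.0105,0,0,0,0.02,0.0109,0,0,0,0.02,0.0109,0,0,0]'

```text
clock: 23.45
position: [0.495, 0.0336, 0.0745]
ee_rot: [0.998, 0.066, -0.0, -0.0]
ft_force: [-1.9, 4.3, 7.5]
grip_width: 0.361
```

```bash
python3 o.py
```

```text
t 23.45 L 0.49513 pos [0.495   0.03363 0.07452] Fx -1.34 [-1.93  4.31  7.47] tq [ 0.9   0.44 -0.01] w 0.361
```

Emit:
jog_arm --steps '[0.02,0.0002,0,0,0,0.02,0.0003,-0.0002,-0.0002,0,0.02,0.0003,-0.0004,-0.0004,0,0.02,0.0003,-0.0006,-0.0006,0,0.02,0.0002,-0.0006,-0.0008,0,0.02,0.0002,-0.0006,-0.0008,0,0.02,0.0002,-0.0006,-0.0008,0,0.02,0.0002,-0.0006,-0.0008,0,0.02,0.0002,-0.0006,-0.0008,0,0.02,0.0002,-0.0006,-0.0008,0]' --grip_force 20

```text
clock: 24.45
position: [0.4951, 0.0337, 0.0748]
ee_rot: [0.998, 0.066, -0.0, 0.0]
ft_force: [1.5, 1.6, -5.1]
grip_width: 0.359
```

```bash
python3 o.py
```

```text
t 24.45 L 0.49523 pos [0.4951  0.03369 0.07477] Fx 1.74 [ 1.54  1.58 -5.11] tq [ 0.44 -0.23 -0.02] w 0.359
```

Emit:
jog_arm --steps '[0.034,0,0,0,0,0.036,0,0,0,0,0.038,0,0,0,0,0.042,0,0,0,0,0.048,0,0,0,0,0.056,0,0,0,0,0.064,0,0,0,0,0.07,0,0,0,0,0.07,0,0,0,0,0.07,0,0,0,0]'

```text
clock: 25.45
position: [0.4954, 0.0339, 0.0751]
ee_rot: [0.998, 0.066, 0.0, 0.0]
ft_force: [1.0, -0.8, 0.6]
grip_width: 0.82
```

```bash
python3 o.py;python3 -c "
from h import *
snap('wrist','wrist6')"
```

```text
t 25.45 L 0.49559 pos [0.49542 0.03394 0.07509] Fx 0.88 [ 0.99 -0.81  0.61] tq [-0.04  0.06 -0.01] w 0.82
```

View pics/wrist6.png

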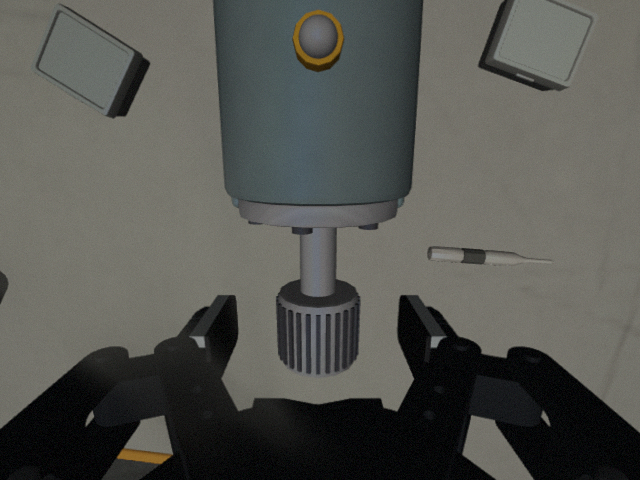

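Released: the pads are clear of the grip on both sides (237 | 277-358 | 399). Now I retract straight up.

Emit:
jog_arm --steps '[0.07,0,0,-0.005,0,0.07,0,0,-0.015,0,0.07,0,0,-0.03,0,0.07,0,0,-0.05,0,0.07,0,0,-0.07,0,0.07,0,0,-0.09,0,0.07,0,0,-0.11,0,0.07,0,0,-0.13,0,0.07,0,0,-0.14,0,0.07,0,0,-0.143,0]'

```text
clock: 26.5
position: [0.496, 0.0341, 0.2198]
ee_rot: [0.998, 0.066, 0.001, 0.0]
ft_force: [0.0, 0.3, 0.4]
grip_width: 0.823
```

```bash
python3 - <<'E'
from h import *
import subprocess
subprocess.run(['python3','o.py']);snap('wrist','wrist7');snap('scene','scene7')
yaw=np.radians(7.55); e=np.array([np.cos(yaw),np.sin(yaw)]);n=np.array([-e[1],e[0]])
for f in('wrist1','wrist7'):
    p,d,c=load(f);P=cloud(c,d);L=P[:,:,:2]@e;W=P[:,:,:2]@n;Z=P[:,:,2]
    v,u=np.mgrid[:480,:640];M=(u>250)&(u<385)&(v<300)&(d>0)
    w0=np.array([.4966,.0335])@n
    g=M&(abs(W-w0)<.017)&(Z>.083)&(Z<.095)&(L<.535);h=M&(Z>.09)&(abs(W-w0)<.03)&(L>.53)&(Z<.112)
    print(f,'grip L',np.percentile(L[g],[1,50,99]).round(4),'housing L',np.percentile(L[h],[.5,99.5]).round(4))
E
```

```text
t 26.5 L 0.49614 pos [0.49596 0.03408 0.21981] Fx 0.07 [0.03 0.26 0.4 ] tq [-0.03 -0.01 -0.01] w 0.823
this script no longer has the robotException ignored in: <_io.TextIOWrapper mode='rw' encoding='UTF-8'>
Traceback (most recent call last):
BrokenPipeError: [Errno 32] Broken pipe
```

My nested script took the robot connection, so no pictures were taken. I redo the check in one script.

```bash
python3 - <<'E'
from h import *
snap('wrist','wrist7');snap('scene','scene7')
yaw=np.radians(7.55); e=np.array([np.cos(yaw),np.sin(yaw)]);n=np.array([-e[1],e[0]])
for f in('wrist1','wrist7'):
    p,d,c=load(f);P=cloud(c,d);L=P[:,:,:2]@e;W=P[:,:,:2]@n;Z=P[:,:,2]
    v,u=np.mgrid[:480,:640];M=(u>250)&(u<385)&(v<300)&(d>0)
    w0=np.array([.4966,.0335])@n
    g=M&(abs(W-w0)<.017)&(Z>.083)&(Z<.095)&(L<.525);h=M&(Z>.09)&(abs(W-w0)<.03)&(L>.53)&(Z<.112)
    print(f,'grip L',np.percentile(L[g],[1,50,99]).round(4),'housing L',np.percentile(L[h],[.5,99.5]).round(4))
E
```

```text
wrist1 grip L [0.4802 0.4954 0.5093] housing L [0.5418 0.6585]
wrist7 grip L [0.4815 0.4967 0.5106] housing L [0.5416 0.6593]
```

View pics/wrist7.png

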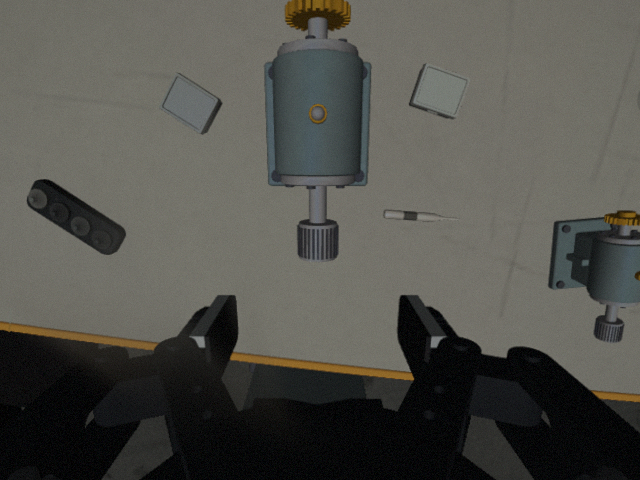

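View pics/scene7.png

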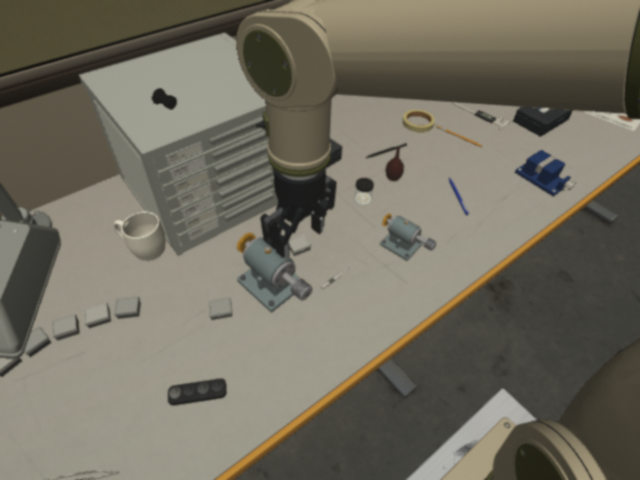

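The final grip position is +1.3 mm from the start by camera and +1.24 mm by the arm, so they agree. It is within about 0.2 mm of the felt midpoint. The wrist and scene views show the surroundings unmoved and the hand clear.

```bash
python3 -c "
from h import *
print(manip.hand_in())"
```

```text
the job is handed in; nothing more can be done
None
```

The end float check is done and the job was handed in at about 27 s. No verdict was reported. The forces below are my own estimates, from the wrist force less about 1.7 N of seal drag.

- **Inner stop:** I gripped the larger grey head's shaft (base measured 109 x 96 mm) by the knurled grip and pushed it in. The stop was pressed with about 10 N for roughly half a second.
- **Outer stop:** I pulled the shaft out and pressed with about 9 to 10 N for over a second.
- **Float:** it measured about 16.9 mm.
- **Release:** I let go about 0.2 mm from the felt midpoint and drew the hand straight up, clear of everything.

The last checks agree. By camera the grip sits 1.3 mm further in than at the start, and by the arm's position 1.24 mm. The grip did not slip in the hand. After retreat the contact force was near zero, and the things around stood where they were in the last wrist and scene views.

One check script failed because it opened a second robot connection. I re-ran it without moving the arm. The wrist force also carried about 1 N of noise.

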